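Snap the dust cap onto the unused antenna stud and keep it pressed

ROBOT

A 6-joint arm with a two-finger parallel gripper is mounted at the origin on the work surface. World frame = base frame: x ahead of the robot, y to its left, z up, the work surface at z = 0. Lengths are in m, angles in rad, forces in N, time in s.
With the tool pointing down it reaches from about 0.425 to 0.95 m from the base axis. Payload 14.7 kg.
Tool frame: the origin (TCP) lies on the centre line of the jaws, within the pads' length; the fingertips stand 14 mm ahead of it and the grasp point (between the pads) lies 5 mm behind it; z points along the fingers, y is the direction in which the jaws open and shut (so a half turn about z gives the same grasp; the last joint's range is limited). The gripper opens to 85 mm and grips with 20 to 120 N. Pads are 22 mm wide; open, the fingers measure 114 mm over their backs; the gripper's body (76 mm by 85 mm) begins 54 mm behind the grasp point. The pads swing forward as they close: fully open they stand 13 mm farther back than shut.
Start: joints at [-1.235, 0.48, 1.596, -0, 1.065, -0.047], TCP at [0.243, -0.603, 0.245] pointing down, gripper open.
Joint ranges: [-2.75, 2.75], [-0.82, 2.05], [0.23, 2.67], [-1.56, 4.7], [0.09, 2.69], [-2.92, 2.92]. Speed limits (rad/s): [1.89, 1.89, 2.39, 3.01, 3.01, 3.01].

INTERFACE

Orientations are given as a unit quaternion [x, y, z, w].
In Python, from bench import telemetry, imaging, order gives the robot as it stands.
- The arm moves only by the shell command python3 -m creep 'ROWS' [OPENING] [FORCE]. ROWS is JSON, a list of rows, each a list of 2 entries, a list of its own where there are three numbers: the shift along the world's x, y, z each as a share of 60 mm, from -1 to 1, then the turn, a rotation vector about the world's x, y, z each as a share of 180 degrees, from -1 to 1. In form: [[[x, y, z], [ax, ay, az]], ...]. A call has 1 to 20 rows; each row shifts and turns the commanded pose from where the row before left it; what a row does not reach is not made up. A row lasts 1/8 s, in which the tool goes at most 62.5 mm and 10.7 degrees, less where a joint would pass 70% of its speed; a pose out of reach is approached as far as the arm can. A call with a number of a shift or a turn outside -1 to 1 is refused whole. A call with a gripper value outside its range is refused whole. OPENING is the finger opening in mm, from 0 to 85.4, set as the call begins (- or left out, the last holds). The fingers move at their own pace and stop on an object; FORCE is the grip in N (left out, the last holds). Time passes only in rows, so rows that do not move let the fingers close. It gives the time, the measured TCP pose, the force and the opening at its end, in the units of the state.
- telemetry.sense(): the state, without advancing time (a new reading comes with each control period).
- imaging.get_image(name): name is "scene" or "top"; returns the picture (480x640x3 uint8, red, green, blue); there is no depth.
- imaging.camera_info(name): a dict with "intrinsics" (3x3 intrinsics, pixels), "pose" (4x4, takes a point from camera to world coordinates). Camera axes: x right, y down, z forward; pixel columns grow to the right and rows downward; lengths in m; the calibration is good to about 2 mm. A picture is of the moment at which its call begins. camera_info takes no time and is no camera call.
- order.finish_job(): hands the job in, once; it reports no verdict.
The state is a dict: "clock": time; "q": joint angles; "qvel": joint speeds; "joint_efforts": joint torques, N m; "eef_pos": TCP position; "tool_rot": TCP orientation; "wrist_force": force on the tool from outside, world axes, zero at the start; "ft_torque": the same for the moment, N m; "width": finger opening in m.
Only numpy, scipy, OpenCV 4.12 (cv2) and the standard library are available. Lean on these libraries where they do the work, as an engineer would, in place of code of your own. Each camera call takes 0.05 s, during which the arm holds its last target.

TASK

The antenna switch box on the radio desk has three studs, and the stud with the red lamp in front of it is the unused one. Pick up the blue dust cap and press it straight down onto that stud until it clicks, then keep pressing so that the spring collar under it is pushed well down, at least half its travel. Finish still holding the cap and pressing; leave the other two studs alone and do not move the tin, the mug or the beeper.

Things in the scene. Friction and masses are not known exactly. Their poses are not given: they have to be found in the camera images.
- switch_box: antenna switch box, dark grey metal, fixed: 130 (x) by 280 (y) by 50 mm high, aluminium strip on the side nearest the robot. On top three upright brass studs in a row along its y, 85 mm apart (left = +y), 12 mm to the +x side of its middle, and a lamp in front (-x) of each. Origin: centre of its underside; yaw varies by up to 0.35 rad
- stud_left (a point): foot of the left (+y) brass stud on the box's top, 50 mm above the desk, on the stud's axis (z up). The stud is 16 mm diameter, rises 27 mm from here, its last 5 mm tapering to 8 mm. Four sprung steel balls, 14.5 mm up, stick out to 23 mm diameter. A cap meets them with its rim 18.5 mm up; about 6 to 12 N pushes it over; from about 13 mm down the balls snap out above its lip: force drops (click)
- stud_mid (a point): foot of the middle brass stud on the box's top, 50 mm above the desk, on the stud's axis (z up). The stud is 16 mm diameter, rises 27 mm from here, its last 5 mm tapering to 8 mm. Four sprung steel balls, 14.5 mm up, stick out to 23 mm diameter. A cap meets them with its rim 18.5 mm up; about 6 to 12 N pushes it over; from about 13 mm down the balls snap out above its lip: force drops (click)
- stud_right (a point): foot of the right (-y) brass stud on the box's top, 50 mm above the desk, on the stud's axis (z up). The stud is 16 mm diameter, rises 27 mm from here, its last 5 mm tapering to 8 mm. Four sprung steel balls, 14.5 mm up, stick out to 23 mm diameter. A cap meets them with its rim 18.5 mm up; about 6 to 12 N pushes it over; from about 13 mm down the balls snap out above its lip: force drops (click)
- collar_left (a joint): push-down in m of the black spring collar round the left (+y) stud, a disc 33 mm across with its top 8 mm above the box's top when free. 0 = up, 0.004 = fully down on a hard stop. It starts at about 2 N, 6 N holds it at 0.002, 10 N takes it right down. A cap clicked on but not pressed leaves it up (under 0.001)
- collar_mid (a joint): push-down in m of the black spring collar round the middle stud, a disc 33 mm across with its top 8 mm above the box's top when free. 0 = up, 0.004 = fully down on a hard stop. It starts at about 2 N, 6 N holds it at 0.002, 10 N takes it right down. A cap clicked on but not pressed leaves it up (under 0.001)
- collar_right (a joint): push-down in m of the black spring collar round the right (-y) stud, a disc 33 mm across with its top 8 mm above the box's top when free. 0 = up, 0.004 = fully down on a hard stop. It starts at about 2 N, 6 N holds it at 0.002, 10 N takes it right down. A cap clicked on but not pressed leaves it up (under 0.001)
- lamp_red: round red lamp, 22 mm across, 8 mm high, fixed on the box's top 55 mm in front (box -x) of the axis of the unused stud; which stud that is changes from start to start. Origin: centre of its underside
- lamp_green1: round green lamp, same size, 55 mm in front of the axis of a stud that is in use. Origin: centre of its underside
- lamp_green2: the other green lamp, just the same, before the other stud in use. Origin: centre of its underside
- cap: the blue plastic dust cap, loose, 35 to 60 g, standing on the desk open side down. Skirt 32 mm diameter, from the rim to 26 mm up; then a flange 46 mm diameter, 26 to 30 mm up. Hollow below: 24 mm inner diameter, 26 mm deep, with an inner lip 19 mm inner diameter and 3 mm high at the rim. Origin: centre of the rim (lower end); z up through the knob
- cap_knob (a point): middle of the cap's round grip knob, 42 mm above the cap's rim: 18 mm diameter, from 30 to 54 mm above the rim, with a white band. Fingers gripping the knob can rest their tips on the flange below it and push down on that
- tin: bystander: flat silver-grey metal tin, 64 x 97 x 22 mm, loose, near the robot. Origin: centre of its underside
- mug: bystander: white mug, 80 mm diameter, 90 mm high, handle to its own +y, loose, beyond the cap. Origin: centre of its underside
- beeper: bystander: small black box with an orange tab, 85 x 36 x 22 mm, loose, to the right of the cap. Origin: centre of the black part's underside
Not all that is in view belongs to the job. Of the things that look like the cap, take the one that is farthest from the robot's base at the start.

How it is judged:
On the way, in this order (a step that is already met when the one before it is completed fails the run):
1. the cap is picked up: its rim more than 30 mm above the desk, held by the fingers (height (world z) of cap above 0.03 m and contact force between the fingers and cap above 1.5 N), for 0.2 s.
2. the cap has clicked onto the stud with the red lamp: rim less than 9.5 mm above the box's top, centred within 4 mm, upright (((horizontal distance between lamp_red and stud_left below 0.075 m and horizontal distance between cap and stud_left below 0.004 m and z of cap in the frame of stud_left below 0.0095 m and angle between cap's own z axis and vertical below 0.12 rad) or (horizontal distance between lamp_red and stud_mid below 0.075 m and horizontal distance between cap and stud_mid below 0.004 m and z of cap in the frame of stud_mid below 0.0095 m and angle between cap's own z axis and vertical below 0.12 rad) or (horizontal distance between lamp_red and stud_right below 0.075 m and horizontal distance between cap and stud_right below 0.004 m and z of cap in the frame of stud_right below 0.0095 m and angle between cap's own z axis and vertical below 0.12 rad))), for 0.1 s.
At the end, for the whole second after the job is handed in: Through the last second: the cap is clicked onto the red-lamp stud (rim under 9.5 mm above the box's top, within 4 mm of the axis, tilt under 0.12 rad), its collar is pushed down over 2 mm of 4, and the fingers still press on the cap (over 1.5 N) (contact force between the fingers and cap above 1.5 N and ((horizontal distance between lamp_red and stud_left below 0.075 m and horizontal distance between cap and stud_left below 0.004 m and z of cap in the frame of stud_left below 0.0095 m and angle between cap's own z axis and vertical below 0.12 rad and value of joint collar_left above 0.002 m) or (horizontal distance between lamp_red and stud_mid below 0.075 m and horizontal distance between cap and stud_mid below 0.004 m and z of cap in the frame of stud_mid below 0.0095 m and angle between cap's own z axis and vertical below 0.12 rad and value of joint collar_mid above 0.002 m) or (horizontal distance between lamp_red and stud_right below 0.075 m and horizontal distance between cap and stud_right below 0.004 m and z of cap in the frame of stud_right below 0.0095 m and angle between cap's own z axis and vertical below 0.12 rad and value of joint collar_right above 0.002 m))); the arm keeps its last pose, push and grip.
It fails at once if the collar of a stud with a green lamp is pushed down more than 1 mm, or the cap is pushed onto such a stud ((not (horizontal distance between lamp_red and stud_left below 0.075 m) and (value of joint collar_left above 0.001 m or (horizontal distance between cap and stud_left below 0.006 m and z of cap in the frame of stud_left below 0.014 m))) or (not (horizontal distance between lamp_red and stud_mid below 0.075 m) and (value of joint collar_mid above 0.001 m or (horizontal distance between cap and stud_mid below 0.006 m and z of cap in the frame of stud_mid below 0.014 m))) or (not (horizontal distance between lamp_red and stud_right below 0.075 m) and (value of joint collar_right above 0.001 m or (horizontal distance between cap and stud_right below 0.006 m and z of cap in the frame of stud_right below 0.014 m)))).
It fails at once if the tin, the mug or the beeper is moved more than 20 mm (distance of any of tin, mug, beeper from where it was at the start of the episode above 0.02 m).
It also fails if it takes over 51 s, if anything falls off the work surface, if the arm or the gripper's body presses on something with over 40 N, if the wrist force passes 120 N, or if a joint passes its speed limit or range.

## Working session

There is one attempt and no reset: what is moved stays moved. The work goes in short steps, Python scripts to look and compute and a shell command to move; the robot and the scene stay as the last step left them, time stands still between calls to the robot, and variables do not carry over. Pictures are saved under pics/ and viewed, and the job is handed in when it is done.

```bash
mkdir -p pics; ls; python3 - <<'E'
from bench import telemetry, imaging, order
import cv2
for n in("scene","top"):
    cv2.imwrite(f"pics/{n}0.png",imaging.get_image(n)[:,:,::-1])
    c=imaging.camera_info(n);print(n,c)
print(telemetry.sense())
E
```

```text
pics
scene {'intrinsics': array([[509.56133107,   0.        , 322.1192325 ],
       [  0.        , 509.56133107, 240.29735009],
       [  0.        ,   0.        ,   1.        ]]), 'pose': array([[-0.87900377,  0.39358176, -0.2691575 ,  0.78005761],
       [ 0.47675717,  0.73425387, -0.4832948 ,  0.33053162],
       [ 0.00741392, -0.55314072, -0.83305485,  0.79012947],
       [ 0.        ,  0.        ,  0.        ,  1.        ]])}
top {'intrinsics': array([[440.86960497,   0.        , 315.94291159],
       [  0.        , 440.86960497, 244.9531421 ],
       [  0.        ,   0.        ,   1.        ]]), 'pose': array([[ 0.02298411, -0.99258003,  0.11940108,  0.42703843],
       [-0.99964392, -0.02119809,  0.01620694, -0.1343679 ],
       [-0.01355561, -0.11973106, -0.99271381,  0.84204842],
       [ 0.        ,  0.        ,  0.        ,  1.        ]])}
{'clock': 0.1, 'q': array([-1.23460753e+00,  4.80759889e-01,  1.59680591e+00, -3.24398510e-05,
        1.06508505e+00, -4.66101662e-02]), 'qvel': array([-1.67018028e-03, -2.25447805e-03, -3.02269063e-04, -3.14401246e-05,
       -9.45594593e-04, -3.48160586e-05]), 'joint_efforts': array([ 1.79783725e-03, -9.52254009e+01, -4.31040466e+01, -8.45987847e-05,
        5.23634342e-03, -6.15885668e-06]), 'eef_pos': array([ 0.24267657, -0.60262635,  0.24474439]), 'tool_rot': array([ 9.81737336e-01,  1.90240699e-01, -9.03772194e-05, -5.21513455e-04]), 'wrist_force': array([ 0.04047743, -0.04106312, -0.0100331 ]), 'ft_torque': array([0.04795066, 0.01469317, 0.02196703]), 'width': 0.0853206033857822}
```

View pics/scene0.png

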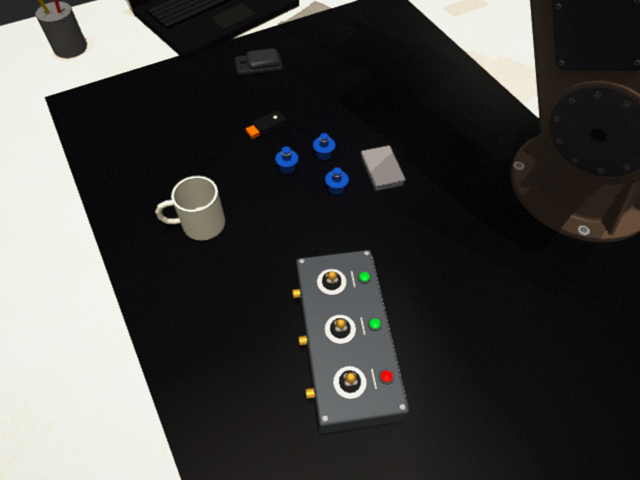

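View pics/top0.png

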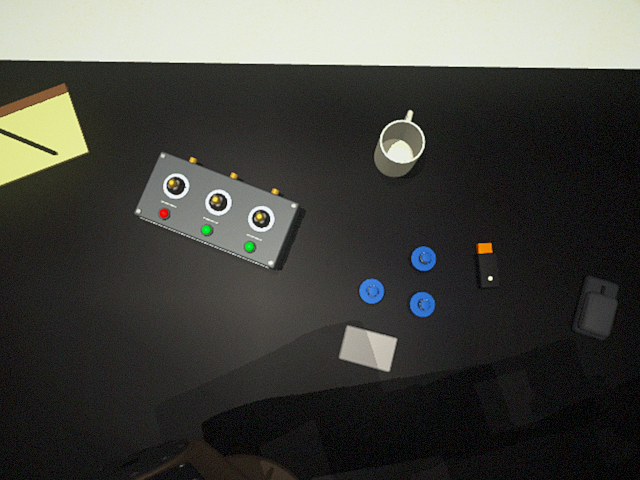

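Both pictures show three blue caps: top camera (424,259), (372,291), (422,305). The red lamp is at the left end of the box, at top camera (165,213). I'll enlarge these areas.

```bash
python3 - <<'E'
import cv2
def crop(n,x0,y0,w,h,k,o):
    im=cv2.imread(f"pics/{n}0.png")[y0:y0+h,x0:x0+w]
    im=cv2.resize(cv2.convertScaleAbs(im,alpha=1.4,beta=10),None,fx=k,fy=k,interpolation=cv2.INTER_CUBIC)
    return im
import numpy as np
cv2.imwrite("pics/caps_t.png",crop("top",340,230,130,100,6,0))
cv2.imwrite("pics/caps_s.png",crop("scene",260,120,110,80,7,0))
cv2.imwrite("pics/st.png",np.vstack([crop("top",130,145,90,50+40,6,0)]))
cv2.imwrite("pics/ss.png",crop("scene",310,330,110,75,7,0))
E
```

```text
(no output)
```

View pics/caps_t.png

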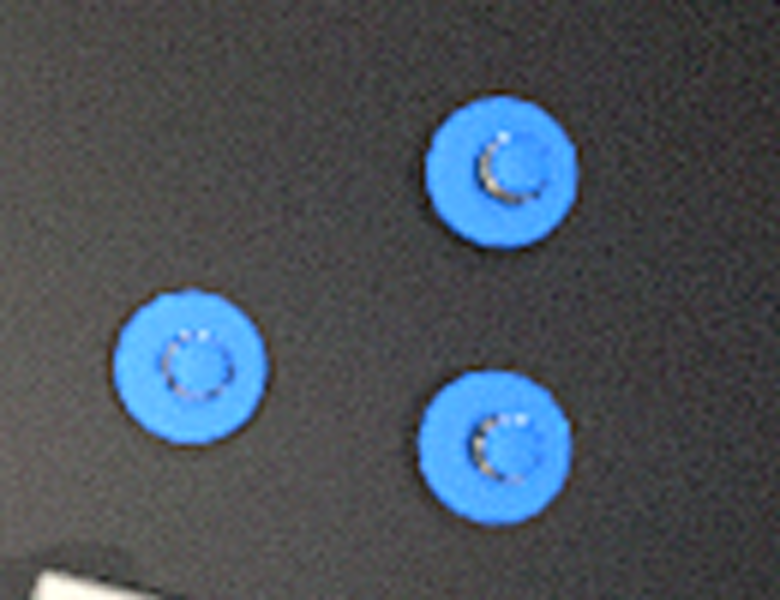

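View pics/caps_s.png

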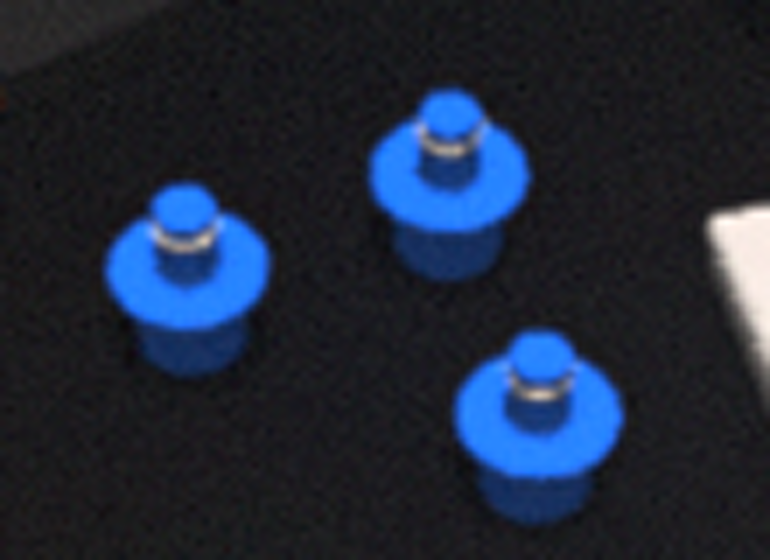

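View pics/st.png

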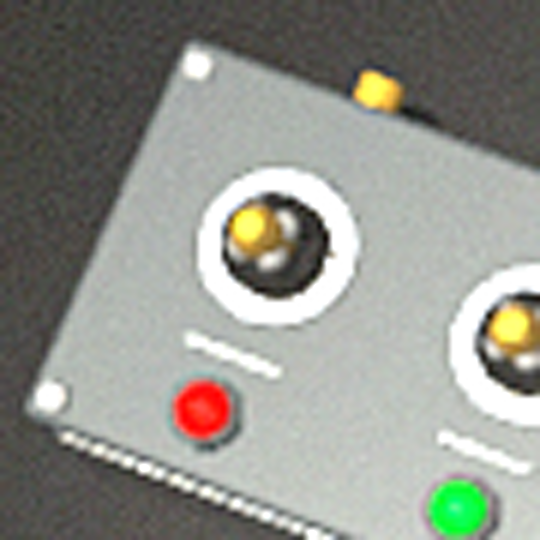

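View pics/ss.png

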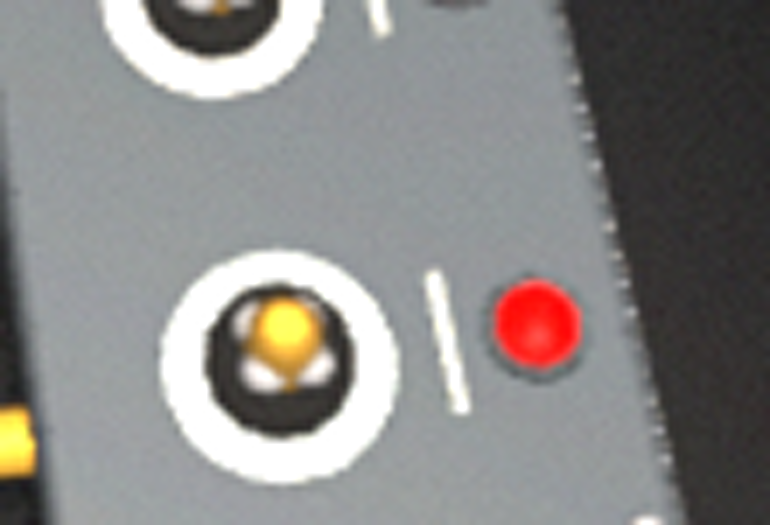

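```bash
cat > h.py <<'E'
import numpy as np
from bench import imaging
def ray(n,uv):
    c=imaging.camera_info(n);K,T=c["intrinsics"],c["pose"]
    d=T[:3,:3]@np.linalg.inv(K)@[uv[0],uv[1],1];return T[:3,3],d
def atz(n,uv,z):
    p,d=ray(n,uv);return p+d*(z-p[2])/d[2]
def crop(p,x0,y0,k): return ((p[0]+.5)/k-.5+x0,(p[1]+.5)/k-.5+y0)
def proj(n,X):
    c=imaging.camera_info(n);K,T=c["intrinsics"],c["pose"]
    v=K@(T[:3,:3].T@(np.array(X)-T[:3,3]));return v[:2]/v[2]
E
python3 - <<'E'
from h import *
np.set_printoptions(precision=4,suppress=True)
t=lambda p:crop(p,340,230,6); s=lambda p:crop(p,260,120,7)
for nm,a,b,z in [("far fl",(502,171),(188,268),.03),("far top",(520,163),(185,209),.054),
 ("A fl",(190,366),(539,415),.03),("B fl",(495,446),(449,173),.03)]:
    A=atz("top",t(a),z);B=atz("scene",s(b),z);print(nm,A,B,np.linalg.norm(A[:2]))
t=lambda p:crop(p,130,145,6); s=lambda p:crop(p,310,330,7)
for nm,a,b,z in [("ring",(278,246),(280,366),.05),("tip",(255,225),(287,325),.077),("lamp",(203,408),(537,323),.058)]:
    A=atz("top",t(a),z);B=atz("scene",s(b),z);print(nm,A,B)
print(imaging.camera_info("top")["pose"][:3,3])
print("mug",atz("top",(400,150),.09),"beeper",atz("top",(488,270),.022),"tin",atz("top",(368,348),.022))
for p in[(176.3,186),(219,202),(261.5,218.5)]:print("ring",atz("top",p,.05))
E
```

```text
far fl [ 0.5046 -0.3194  0.03  ] [ 0.5029 -0.3187  0.03  ] 0.5971529607578696
far top [ 0.5048 -0.3193  0.054 ] [ 0.5026 -0.3185  0.054 ] 0.5972819198988566
A fl [ 0.4428 -0.2242  0.03  ] [ 0.4412 -0.2234  0.03  ] 0.4963369154960766
B fl [ 0.4208 -0.3168  0.03  ] [ 0.4191 -0.3163  0.03  ] 0.5266669276227175
ring [0.6272 0.1398 0.05  ] [0.6246 0.1402 0.05  ]
tip [0.6267 0.1377 0.077 ] [0.6247 0.1405 0.077 ]
lamp [0.5746 0.1568 0.058 ] [0.5742 0.1599 0.058 ]
[ 0.427  -0.1344  0.842 ]
mug [ 0.6889 -0.2661  0.09  ] beeper [ 0.4858 -0.4405  0.022 ] tin [ 0.3389 -0.22    0.022 ]
ring [0.6265 0.139  0.05  ]
ring [0.598  0.0584 0.05  ]
ring [ 0.5688 -0.0209  0.05  ]
```

The caps lie 0.597, 0.496 and 0.527 m from the base, so the target is the one at (0.504, -0.319). The red lamp belongs to the left stud, at (0.626, 0.140). I'll move above the cap.

```bash
python3 -m creep '[[[0.54,0.59,0],[0,0,0]],[[0.54,0.59,0],[0,0,0]],[[0.54,0.59,0],[0,0,0]],[[0.54,0.59,0],[0,0,0]],[[0.54,0.59,0],[0,0,0]],[[0.54,0.59,0],[0,0,0]],[[0.54,0.59,0],[0,0,0]],[[0.54,0.59,0],[0,0,0]],[[0,0,0],[0,0,0]],[[0,0,0],[0,0,0]]]' 85 60
```

```text
clock: 1.35
eef_pos: [0.5018, -0.3197, 0.2451]
tool_rot: [0.982, 0.191, -0.0, -0.0]
wrist_force: [0.0, -0.3, 0.4]
width: 0.085
```

```bash
python3 -m creep '[[[0.04,0.01,-0.5],[0,0,0]],[[0,0,-0.5],[0,0,0]],[[0,0,-0.5],[0,0,0]],[[0,0,-0.5],[0,0,0]],[[0,0,-0.5],[0,0,0]],[[0,0,-0.3],[0,0,0]],[[0,0,0],[0,0,0]],[[0,0,0],[0,0,0]]]'
python3 - <<'E'
from bench import imaging
import cv2
a=imaging.get_image("scene")[:,:,::-1];b=imaging.get_image("top")[:,:,::-1]
import numpy as np
k=lambda i,x,y:cv2.resize(i[y:y+110,x:x+130],None,fx=3,fy=3,interpolation=cv2.INTER_CUBIC)
cv2.imwrite("pics/a1.png",np.hstack([k(a,220,100),k(b,360,200)]))
E
```

```text
clock: 2.35
eef_pos: [0.5047, -0.3198, 0.0782]
tool_rot: [0.982, 0.19, 0.0, 0.0]
wrist_force: [0.7, 0.9, -1.2]
width: 0.0851
```

View pics/a1.png

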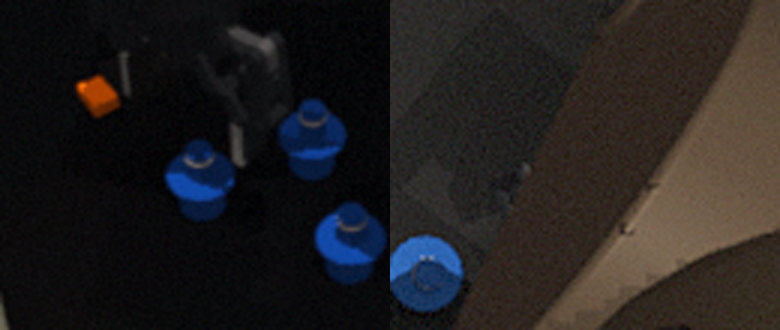

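The scene view shows the two pads either side of the target knob at (198,150) in the crop. The top view is blocked by the arm. I'll descend and close.

```bash
python3 -m creep '[[[0,0,-0.25],[0,0,0]],[[0,0,-0.25],[0,0,0]],[[0,0,0],[0,0,0]],[[0,0,0],[0,0,0]]]' 85 60
python3 -m creep '[[[0,0,0],[0,0,0]],[[0,0,0],[0,0,0]],[[0,0,0],[0,0,0]],[[0,0,0],[0,0,0]],[[0,0,0],[0,0,0]],[[0,0,0],[0,0,0]],[[0,0,0],[0,0,0]],[[0,0,0],[0,0,0]],[[0,0,0],[0,0,0]],[[0,0,0],[0,0,0]]]' 5 60
```

```text
clock: 2.95
eef_pos: [0.5043, -0.3191, 0.047]
tool_rot: [0.982, 0.19, -0.0, -0.0]
wrist_force: [-0.1, -0.8, -0.4]
width: 0.0848
clock: 4.2
eef_pos: [0.5045, -0.3192, 0.0474]
tool_rot: [0.982, 0.19, 0.0, 0.0]
wrist_force: [-1.0, -0.1, 5.2]
width: 0.0156
```

```bash
python3 -m creep '[[[0,0,0],[0,0,0]],[[0,0,0],[0,0,0]]]'
python3 - <<'E'
from bench import imaging
import cv2
a=imaging.get_image("scene")[:,:,::-1]
cv2.imwrite("pics/a2.png",cv2.resize(cv2.convertScaleAbs(a[110:200,230:350],alpha=2,beta=10),None,fx=6,fy=6,interpolation=cv2.INTER_CUBIC))
E
```

```text
clock: 4.45
eef_pos: [0.5044, -0.3192, 0.0474]
tool_rot: [0.982, 0.19, 0.0, 0.0]
wrist_force: [0.1, 0.9, 5.5]
width: 0.0159
```

View pics/a2.png

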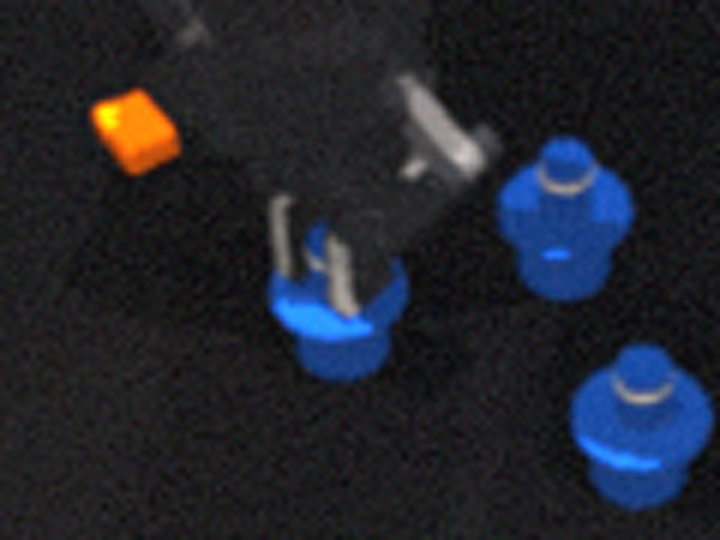

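The knob is held between the pads with the fingertips resting on the flange. Lifting.

```bash
python3 -m creep '[[[0,0,0.2],[0,0,0]],[[0,0,0.4],[0,0,0]],[[0,0,0.5],[0,0,0]],[[0,0,0.5],[0,0,0]],[[0,0,0.4],[0,0,0]],[[0,0,0],[0,0,0]],[[0,0,0],[0,0,0]],[[0,0,0],[0,0,0]]]'
python3 - <<'E'
from bench import imaging
import cv2
a=imaging.get_image("scene")[:,:,::-1]
cv2.imwrite("pics/a3.png",cv2.convertScaleAbs(a,alpha=1.5,beta=10))
E
```

```text
clock: 5.5
eef_pos: [0.5039, -0.3188, 0.1664]
tool_rot: [0.982, 0.19, -0.001, -0.001]
wrist_force: [0.0, -0.1, -0.8]
width: 0.0153
```

View pics/a3.png

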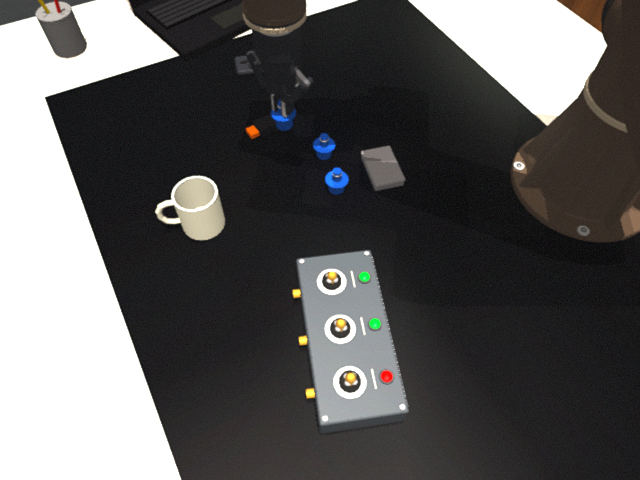

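The cap is lifted at scene (284,115). Moving over the left stud.

```bash
python3 -m creep '[[[0.07,0.27,0],[0,0,0]],[[0.146,0.546,0],[0,0,0]],[[0.146,0.546,0],[0,0,0]],[[0.146,0.546,0],[0,0,0]],[[0.146,0.546,0],[0,0,0]],[[0.146,0.546,0],[0,0,0]],[[0.146,0.546,0],[0,0,0]],[[0.146,0.546,0],[0,0,0]],[[0.146,0.546,0],[0,0,0]],[[0.146,0.546,0],[0,0,0]],[[0.146,0.546,0],[0,0,0]],[[0.146,0.546,0],[0,0,0]],[[0.146,0.546,0],[0,0,0]],[[0.146,0.546,0],[0,0,0]],[[0.07,0.27,0],[0,0,0]],[[0,0,0],[0,0,0]],[[0,0,0],[0,0,0]],[[0,0,0],[0,0,0]]]'
python3 - <<'E'
from bench import imaging
import cv2,numpy as np
a=imaging.get_image("scene")[:,:,::-1];b=imaging.get_image("top")[:,:,::-1]
cv2.imwrite("pics/s4.png",a);cv2.imwrite("pics/t4.png",b)
k=lambda i,x,y:cv2.resize(cv2.convertScaleAbs(i[y:y+150,x:x+130],alpha=1.5,beta=10),None,fx=3,fy=3,interpolation=cv2.INTER_CUBIC)
cv2.imwrite("pics/a4.png",np.hstack([k(a,290,280),k(b,110,110)]))
E
```

```text
clock: 7.8
eef_pos: [0.6265, 0.1382, 0.1673]
tool_rot: [0.982, 0.19, -0.0, 0.0]
wrist_force: [0.4, -0.1, -0.9]
width: 0.0156
```

View pics/a4.png

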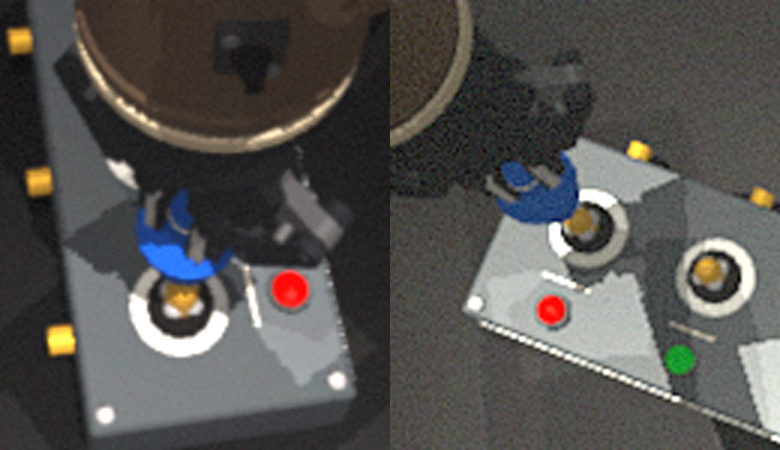

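```bash
python3 -m creep '[[[0,0.03,-0.2],[0,0,0]],[[0,0,-0.2],[0,0,0]],[[0,0,-0.2],[0,0,0]],[[0,0,0],[0,0,0]],[[0,0,0],[0,0,0]],[[0,0,0],[0,0,0]]]'
python3 - <<'E'
from bench import imaging
import cv2,numpy as np
a=imaging.get_image("scene")[:,:,::-1];b=imaging.get_image("top")[:,:,::-1]
cv2.imwrite("pics/s5.png",a);cv2.imwrite("pics/t5.png",b)
k=lambda i,x,y:cv2.resize(cv2.convertScaleAbs(i[y:y+90,x:x+80],alpha=1.7,beta=10),None,fx=5,fy=5,interpolation=cv2.INTER_CUBIC)
cv2.imwrite("pics/a5.png",np.hstack([k(a,310,325),k(b,130,145)]))
E
```

```text
clock: 8.65
eef_pos: [0.627, 0.141, 0.1317]
tool_rot: [0.982, 0.19, 0.0, 0.0]
wrist_force: [-0.7, -0.2, -0.3]
width: 0.0158
```

View pics/a5.png

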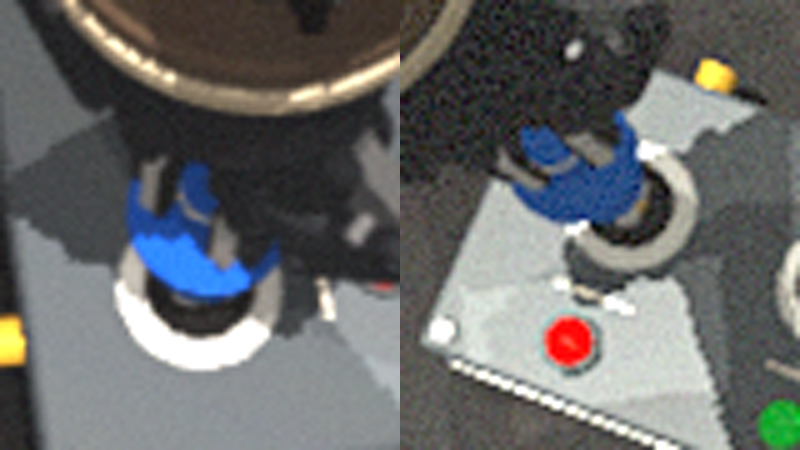

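```bash
cat > ov.py <<'E'
import sys,cv2
from h import *
i=sys.argv[1]; zf=float(sys.argv[2])
out=[]
for n,f,c0,(x0,y0) in [("scene","s",(.6246,.1402),(325,340)),("top","t",(.6272,.1398),(145,155))]:
    im=cv2.imread(f"pics/{f}{i}.png");k=8
    im=cv2.resize(cv2.convertScaleAbs(im[y0:y0+60,x0:x0+50],alpha=1.7,beta=10),None,fx=k,fy=k,interpolation=cv2.INTER_CUBIC)
    for z,r,col in[(zf,.023,(0,255,255)),(zf-.03,.016,(0,255,0)),(.077,.004,(255,0,255))]:
        P=[proj(n,[c0[0]+r*np.cos(t),c0[1]+r*np.sin(t),z]) for t in np.linspace(0,2*np.pi,60)]
        P=((np.array(P)-[x0,y0]+.5)*k-.5).astype(int)
        cv2.polylines(im,[P.reshape(-1,1,2)],True,col,1)
    out.append(im)
cv2.imwrite(f"pics/ov{i}.png",np.hstack(out))
E
python3 ov.py 5 .1143
```

```text
(no output)
```

View pics/ov5.png

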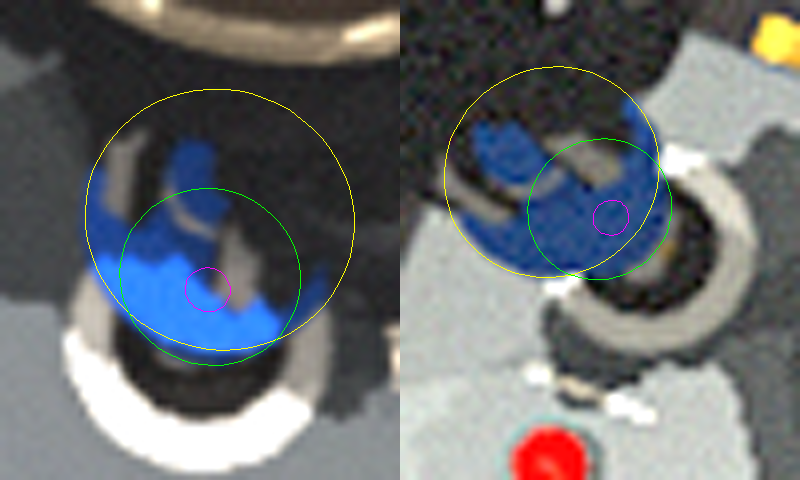

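The predicted flange outline matches the cap in the top view and to about 1 px in the scene view. Descending slowly.

```bash
python3 -m creep '[[[0,0,-0.05],[0,0,0]],[[0,0,-0.05],[0,0,0]],[[0,0,-0.05],[0,0,0]],[[0,0,-0.05],[0,0,0]],[[0,0,0],[0,0,0]],[[0,0,0],[0,0,0]],[[0,0,0],[0,0,0]]]'
```

```text
clock: 9.62
eef_pos: [0.6268, 0.1409, 0.1194]
tool_rot: [0.982, 0.19, 0.0, -0.0]
wrist_force: [-0.2, 0.4, 0.3]
width: 0.0158
```

Rim should now be about 5 mm below the stud top with no side force, so it is over the stud. Continuing to the balls.

```bash
for i in 1; do python3 -m creep '[[[0,0,-0.03],[0,0,0]],[[0,0,-0.03],[0,0,0]],[[0,0,0],[0,0,0]],[[0,0,0],[0,0,0]]]'; done
python3 -m creep '[[[0,0,-0.03],[0,0,0]],[[0,0,0],[0,0,0]],[[0,0,0],[0,0,0]]]'
python3 -m creep '[[[0,0,-0.03],[0,0,0]],[[0,0,0],[0,0,0]],[[0,0,0],[0,0,0]]]'
```

```text
clock: 10.12
eef_pos: [0.6267, 0.1409, 0.1157]
tool_rot: [0.982, 0.19, -0.0, -0.0]
wrist_force: [0.6, -0.2, 1.0]
width: 0.0157
clock: 10.5
eef_pos: [0.6269, 0.1409, 0.1141]
tool_rot: [0.982, 0.19, 0.0, 0.0]
wrist_force: [-0.2, -1.5, 3.6]
width: 0.0155
clock: 10.88
eef_pos: [0.6266, 0.1409, 0.112]
tool_rot: [0.982, 0.19, -0.0, 0.0]
wrist_force: [0.2, -1.2, 1.3]
width: 0.0158
```

```bash
python3 -m creep '[[[0,0,-0.03],[0,0,0]],[[0,0,0],[0,0,0]],[[0,0,0],[0,0,0]]]'
python3 -m creep '[[[0,0,-0.03],[0,0,0]],[[0,0,0],[0,0,0]],[[0,0,0],[0,0,0]]]'
python3 -m creep '[[[0,0,-0.03],[0,0,0]],[[0,0,0],[0,0,0]],[[0,0,0],[0,0,0]]]'
```

```text
clock: 11.25
eef_pos: [0.6265, 0.1409, 0.1099]
tool_rot: [0.982, 0.19, -0.0, 0.0]
wrist_force: [0.7, -0.9, -2.9]
width: 0.0155
clock: 11.62
eef_pos: [0.6264, 0.1409, 0.1081]
tool_rot: [0.982, 0.19, -0.0, -0.0]
wrist_force: [1.6, -0.6, -8.2]
width: 0.0161
clock: 12.0
eef_pos: [0.6264, 0.1409, 0.1064]
tool_rot: [0.982, 0.19, -0.0, -0.0]
wrist_force: [0.4, 1.1, -9.4]
width: 0.0158
```

Force passed through a small peak and reversed at about 13 mm, which is consistent with the click. Now pressing on to the collar.

```bash
python3 -m creep '[[[0,0,-0.03],[0,0,0]],[[0,0,0],[0,0,0]],[[0,0,0],[0,0,0]]]'
python3 -m creep '[[[0,0,-0.03],[0,0,0]],[[0,0,0],[0,0,0]],[[0,0,0],[0,0,0]]]'
python3 - <<'E'
from bench import imaging
import cv2,numpy as np
a=imaging.get_image("scene")[:,:,::-1];b=imaging.get_image("top")[:,:,::-1]
cv2.imwrite("pics/s6.png",a);cv2.imwrite("pics/t6.png",b)
E
python3 ov.py 6 .0875
```

```text
clock: 12.38
eef_pos: [0.6268, 0.141, 0.1052]
tool_rot: [0.982, 0.19, 0.0, 0.0]
wrist_force: [-2.0, 0.3, 1.6]
width: 0.0157
clock: 12.75
eef_pos: [0.6269, 0.141, 0.1033]
tool_rot: [0.982, 0.19, 0.0, -0.0]
wrist_force: [-1.3, 0.2, 5.9]
width: 0.0155
```

View pics/ov6.png

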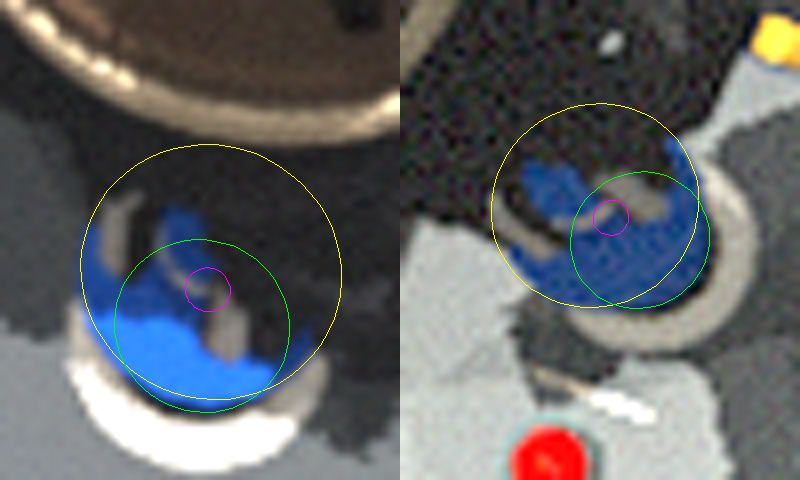

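```bash
python3 -m creep '[[[0,0,-0.03],[0,0,0]],[[0,0,0],[0,0,0]],[[0,0,0],[0,0,0]]]'
python3 -m creep '[[[0,0,-0.03],[0,0,0]],[[0,0,0],[0,0,0]],[[0,0,0],[0,0,0]]]'
```

```text
clock: 13.22
eef_pos: [0.627, 0.141, 0.1018]
tool_rot: [0.982, 0.19, 0.0, -0.0]
wrist_force: [-2.4, 0.2, 8.7]
width: 0.0161
clock: 13.6
eef_pos: [0.6273, 0.1412, 0.1011]
tool_rot: [0.982, 0.19, 0.001, -0.0]
wrist_force: [-7.0, -0.3, 24.2]
width: 0.0158
```

The force rose sharply to 24 N, so the collar is on its hard stop. I'll hold and check.

```bash
python3 -m creep '[[[0,0,0],[0,0,0]],[[0,0,0],[0,0,0]],[[0,0,0],[0,0,0]],[[0,0,0],[0,0,0]],[[0,0,0],[0,0,0]],[[0,0,0],[0,0,0]],[[0,0,0],[0,0,0]],[[0,0,0],[0,0,0]]]'
python3 - <<'E'
from bench import imaging
import cv2,numpy as np
a=imaging.get_image("scene")[:,:,::-1];b=imaging.get_image("top")[:,:,::-1]
cv2.imwrite("pics/s7.png",a);cv2.imwrite("pics/t7.png",b)
E
python3 ov.py 7 .084
```

```text
clock: 14.6
eef_pos: [0.6273, 0.1412, 0.1011]
tool_rot: [0.982, 0.19, 0.001, -0.0]
wrist_force: [-6.6, -0.3, 24.4]
width: 0.0157
```

View pics/ov7.png

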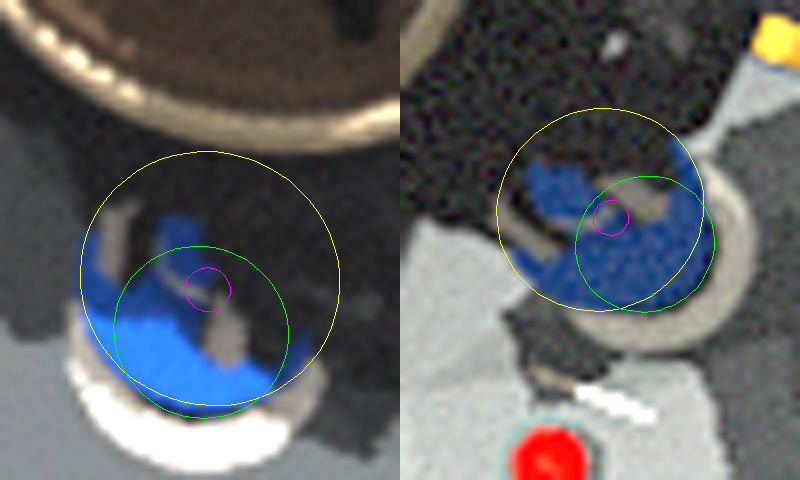

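View pics/s7.png

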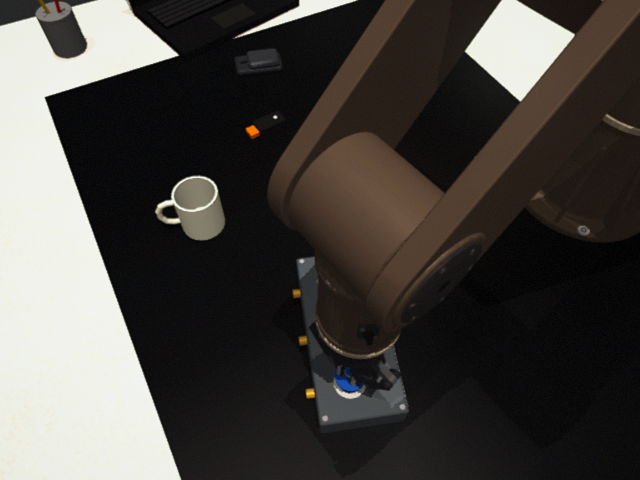

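```bash
python3 - <<'E'
from bench import order
print(order.finish_job())
E
```

```text
the job is handed in; nothing more can be done
None
```

I pressed the blue cap onto the left stud, the one with the red lamp, and handed the job in still gripping and pressing. I picked up the cap farthest from the robot's base (0.597 m, against 0.496 and 0.527 m for the other two).

- **Click:** the upward force peaked at only about 3.6 N in my readings, below the 6–12 N expected. It then reversed to about -9 N at around the 13 mm height. That fits the click, but I didn't see the peak directly because I only read the force between steps.
- **Collar:** the force climbed through 6 and 9 N, then jumped to 24 N, which matches the collar reaching its hard stop. It held at 24.4 N over the next second. The cap's rim should be about 4 mm above the box top, worked out from the tool height.
- **Fit:** in the last pictures the cap sat within about 1 px (about 2 mm) of the expected outline in both cameras. In the scene view the right edge of the cap was partly hidden by a finger. It looks upright, but I didn't measure its tilt. About 6.6 N of side force remained in x.
- **Other objects:** the mug and beeper look unmoved in the last scene picture. The arm hid the tin and the other two studs, so I couldn't check those by eye, but nothing went near them.

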